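Set the float on the lapping stand

TASK

Someone has parked a bronze lapping ring over the thumbscrew of the lapping stand: lift it off and set it down flat in the blue wash tray, without dropping it. Then run the thumbscrew down clockwise until it is fully seated on the valve plate, back it off a quarter turn so that the plate can float, and finish still gripping the thumbscrew there, because I am about to nip up the jam nut under it. Leave everything else on the bench where it lies.

Things in the scene. Friction and masses are not known exactly. Their poses are not given: they have to be found in the camera images.
- lap_stand: Lapping stand, bolted down. Grey base 180 (x) x 240 (y) x 15 mm; on it an iron lap of 160 mm diameter and the black valve plate of 110 mm diameter; over them a green bridge bar 40 (x) x 220 (y) mm, its top 86 mm above the bench, on columns at y = -92 and +92 mm whose nuts stand 10 mm above the bar. Origin: centre of the base's underside, on the screw's axis; z up.
- thumbscrew (a joint): Turn of the steel thumbscrew about its upright axis, rad. It grows clockwise seen from above (tightening); 0 is the stop, its foot seated on the valve plate; -1.571 is a quarter turn backed off. It starts 2.4 to 4.2 rad short of the stop. Right-hand thread, 1.75 mm a turn; it drags (about 0.1 N m), stays where it is left and stops hard at the seat.
- thumbscrew_head (a point): Centre of the thumbscrew's flat spade head, on its axis, turning with it: 42 mm long along x, 10 mm thick along y, 22 mm tall along z (up). Seated, it spans 8 to 30 mm above the bridge's top (up to 1.2 mm more when backed off). Under it: a collar of 18 mm diameter and, on the bar, the jam nut, 19 mm across flats, 5 mm tall. A red dot marks the top of its +x end.
- lap_ring: Bronze lapping ring, 68 mm outer and 54 mm inner diameter, 28 mm tall, 0.28 to 0.4 kg. It starts lying flat on the bridge bar around the thumbscrew head, which ends about level with its top, so that fingers cannot get at the head. Origin: centre of its underside, z along its axis.
- wash_tray: Blue open steel tray with a black rubber liner, fixed, 170 (x) x 150 (y) x 25 mm outside, walls 4 mm, inner floor 4 mm above the bench; to the left or to the right of the stand. Origin: centre of its underside, z up.
- template: Bystander: flat steel bolt circle template, 120 mm diameter with a 56 mm bore, 5 mm thick, on the other side of the stand from the tray. Origin: centre of its underside.
- spacer: Bystander: white ceramic spacer ring, 60 mm diameter, 20 mm tall, behind the stand. Origin: centre of its underside.
- compound_jar: Bystander: closed jar of lapping compound, 64 mm diameter, 75 mm tall, behind the stand. Origin: centre of its underside.
- oilstone: Bystander: oilstone in a dark wooden holder, 60 (x) x 160 (y) x 32 mm, behind the stand. Origin: centre of its underside.
- oil_can: Bystander: red oil can, 66 mm diameter, 135 mm tall with its spout, behind the stand. Origin: centre of its underside.
- spanner: Bystander: steel spanner, 170 mm long along its x axis, lying behind the stand. Origin: middle of its underside.
Things that resemble listed ones, but are neither listed nor needed, are in the scene too. Several things have the shape of the wash_tray; the one meant has the colours described above.

How it is judged:
By the outcome, as a careful person would: the job done as asked, in the order asked, and still so for the second after the job is handed in, while the arm keeps its last pose, push and grip.
It also fails if it takes over 70 s, if anything falls off the work surface, if the arm or the gripper's body presses on something with over 40 N, if the wrist force passes 120 N, or if a joint passes its speed limit or range.

ROBOT

A 6-joint arm with a two-finger parallel gripper is mounted at the origin on the work surface. World frame = base frame: x ahead of the robot, y to its left, z up, the work surface at z = 0. Lengths are in mm, angles in rad, forces in N, time in s.
With the tool pointing down it reaches from about 275 to 1000 mm from the base axis. Payload 8.4 kg.
Tool frame: the origin (TCP) lies on the mounting face of the last link; the fingertips stand 173 mm ahead of it and the grasp point (between the pads) lies 155 mm ahead of it; z points along the fingers, y is the line along which they close (so a half turn about z gives the same grasp; the last joint's range is limited). The gripper opens to 85 mm and grips with 20 to 120 N. Pads are 22 mm wide; open, the fingers measure 114 mm over their backs; the gripper's body (76 mm by 85 mm) begins 54 mm behind the grasp point. The pads swing forward as they close: fully open they stand 13 mm farther back than shut.
Start: joints at [1.165, 0.353, 1.633, -0, 1.155, -0.002], TCP at [245.572, 574.738, 404.681] pointing down, gripper open.
Joint ranges: [-2.63, 2.63], [-0.92, 2.1], [0.06, 2.66], [-1.3, 4.44], [0, 2.69], [-3.02, 3.02]. Speed limits (rad/s): [2.22, 2.22, 2.79, 3.14, 3.14, 3.14].

INTERFACE

Orientations are given as [roll, pitch, yaw] about the fixed x, y, z axes, in that order (R = Rz(yaw) Ry(pitch) Rx(roll)).
In Python, from rig import r gives the robot as it stands.
- The arm moves only by the tool apply_moves, never from a script. Its argument "deltas" is a list of rows, each an object with "claw": the gripper command: -1 is fully open, 1 is shut, values between are in proportion; "delta_pos": the shift along the tool's x, y, z in cm, a list of three; "yaw": the turn about the tool's z in rad. In form: [{"claw": claw, "delta_pos": [tx, ty, tz], "yaw": yaw}, ...]. A call has 1 to 8 rows; each row shifts and turns the commanded pose from where the row before left it, along the tool's axes as they then stand; what a row does not reach is not made up. A row lasts 1/8 s, in which the tool goes at most 62.5 mm and 10.7 degrees, less where a joint would pass 70% of its speed; a pose out of reach is approached as far as the arm can. A call with a gripper value outside its range is refused whole. The fingers move at their own pace and stop on an object; "grip_force" is the grip in N (left out, the last holds). Time passes only in rows, so rows that do not move let the fingers close. It gives the time, the measured TCP pose, the force, the opening and the grip force at its end, in the units of the state.
- r.sense(): the state, without advancing time (a new reading comes with each control period).
- r.grab_frame(name): name is "side" or "top"; returns a dict with "img" (480x640x3 uint8, blue, green, red), "z_map" (480x640 float32, mm along the optical axis (not along the pixel's ray), 0 where there is no reading), "fx", "fy", "cx", "cy" (pixels), "eye" and "rotation" of the camera in the world. Camera axes: x right, y up, looking along -z (the intrinsics and any distortion apply to the point x, -y, -z); pixel columns grow to the right and rows downward; lengths in mm; the calibration is good to about 2 mm. A picture is of the moment at which its call begins.
- r.sign_off(): hands the job in; it is judged then, once.
The state is a dict: "clock": time; "qpos": joint angles; "qvel": joint speeds; "joint_efforts": joint torques, N m; "eef_pos": TCP position; "tcp_rot": TCP orientation; "contact_force": force on the tool from outside, world axes, zero at the start; "wrist_torque": the same for the moment, N m; "opening": opening from 0.0 (shut) to 1.0 (fully open); "grasp_force": force on a finger pad.
Only numpy, scipy, OpenCV 4.12 (cv2) and the standard library are available. Lean on these libraries where they do the work, as an engineer would, in place of code of your own. Each camera call takes 0.05 s, during which the arm holds its last target. There are 200 camera calls.

## Working session

There is one attempt and no reset: what is moved stays moved. The work goes in short steps, Python scripts to look and compute and a tool call to move; the robot and the scene stay as the last step left them, time stands still between calls to the robot, and variables do not carry over. Pictures are saved under pics/ and viewed, at most 10 in all, crops included, and the job is handed in when it is done.

Besides the shell and the picture viewer there is one more tool, called after ">>>" as a command line: name --argument value ..., lists and objects as JSON in quotes. apply_moves: Moves the arm, as the interface text tells. Its arguments: {"type":"object","properties":{"deltas":{"type":"array"},"grip_force":{"type":"number"}},"required":["deltas"]}

```bash
mkdir -p pics; ls
cat > h.py <<'E'
import numpy as np,cv2
from rig import r
def cloud(f):
    v,u=np.mgrid[0:480,0:640]; z=f['z_map']
    P=np.stack([(u-f['cx'])/f['fx']*z,-(v-f['cy'])/f['fy']*z,-z],-1)
    return P@np.array(f['rotation']).T+np.array(f['eye'])
def ray(f,u,v,h):
    d=np.array(f['rotation'])@np.array([(u-f['cx'])/f['fx'],-(v-f['cy'])/f['fy'],-1.])
    e=np.array(f['eye']); return e+d*(h-e[2])/d[2]
E
python3 - <<'E'
from h import *
s=r.sense();print(s)
for n in('top','side'):
    f=r.grab_frame(n);cv2.imwrite(f'pics/{n}0.png',f['img']);np.savez(f'{n}0.npz',**f)
    print(n,f['eye'],f['rotation'],[f[k] for k in('fx','fy','cx','cy')],f.keys())
E
```

```text
pics
{'clock': 0.0, 'qpos': array([ 1.16461933e+00,  3.53624043e-01,  1.63416115e+00, -1.17960242e-05,
        1.15520890e+00, -2.39753382e-03]), 'qvel': array([-0.00196643, -0.00024377, -0.00036232, -0.00101453, -0.00011206,
        0.00037481]), 'joint_efforts': array([-2.49289456e-03, -6.05258203e+01, -3.42064834e+01, -2.32766024e-04,
        9.45091975e-03,  2.68724392e-06]), 'eef_pos': array([245.46158143, 574.50861917, 403.96501224]), 'tcp_rot': array([-3.14019119e+00,  7.42522968e-06,  2.73781797e+00]), 'contact_force': array([0.43189125, 0.29164571, 0.198821  ]), 'wrist_torque': array([-0.00964208,  0.03339392,  0.04310576]), 'grasp_force': 0.0, 'opening': 0.9995506330969794}
top [ 408.7053366   122.89911783 1146.38240788] [ 0.09850123 -0.00494981 -1.56452313] [443.3051166932633, 443.3051166932633, 321.36379835144743, 239.0247931298292] dict_keys(['img', 'z_map', 'fx', 'fy', 'cx', 'cy', 'eye', 'rotation'])
side [  13.63710643 -614.063109    981.01168633] [ 0.77760071  0.01834876 -0.58803301] [537.2382143764713, 537.2382143764713, 329.23899333968615, 230.85203098201833] dict_keys(['img', 'z_map', 'fx', 'fy', 'cx', 'cy', 'eye', 'rotation'])
```

```bash
sed -i 's/^def cloud/from scipy.spatial.transform import Rotation as Ro\ndef cloud/; s/np.array(f\[.rotation.\])/Ro.from_euler("xyz",f["rotation"]).as_matrix()/' h.py; cat h.py
```

```text
import numpy as np,cv2
from rig import r
from scipy.spatial.transform import Rotation as Ro
def cloud(f):
    v,u=np.mgrid[0:480,0:640]; z=f['z_map']
    P=np.stack([(u-f['cx'])/f['fx']*z,-(v-f['cy'])/f['fy']*z,-z],-1)
    return P@Ro.from_euler("xyz",f["rotation"]).as_matrix().T+np.array(f['eye'])
def ray(f,u,v,h):
    d=Ro.from_euler("xyz",f["rotation"]).as_matrix()@np.array([(u-f['cx'])/f['fx'],-(v-f['cy'])/f['fy'],-1.])
    e=np.array(f['eye']); return e+d*(h-e[2])/d[2]
```

View pics/top0.png

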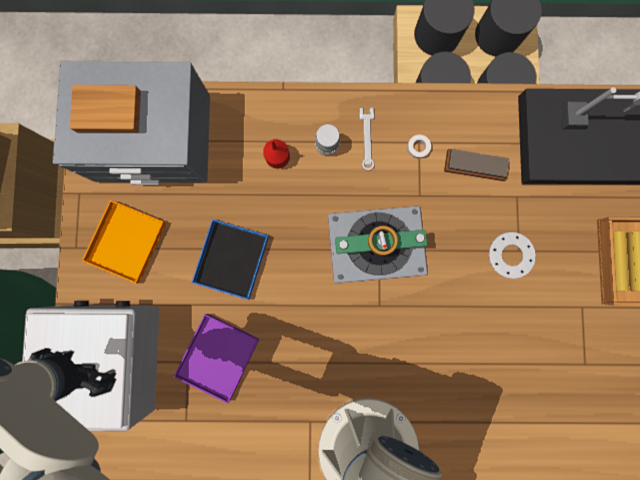

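View pics/side0.png

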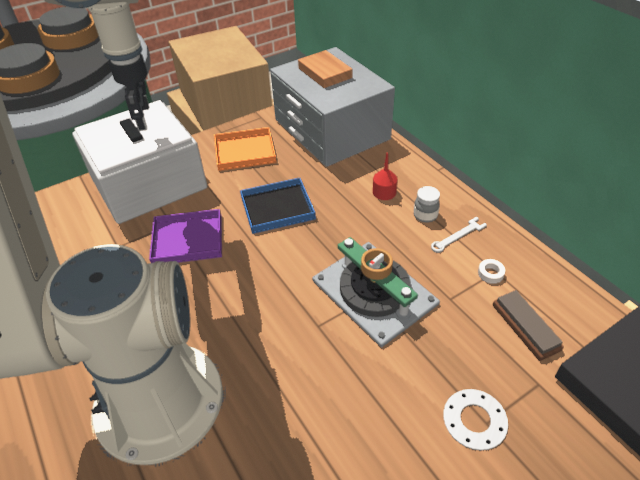

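The top view shows the ring over the stand at about (383,240), the blue tray at (231,259) and the bridge running between nuts at (343,244) and (421,238). The side view agrees.

Run:
```python
from h import *
F={n:dict(np.load(f'{n}0.npz')) for n in('top','side')}
for n,f in F.items():
    hsv=cv2.cvtColor(f['img'],cv2.COLOR_BGR2HSV);P=cloud(f)
    X,Y,Z=P[...,0],P[...,1],P[...,2]; ok=f['z_map']>0
    H,S,V=[hsv[...,i].astype(int) for i in range(3)]
    br=(H>8)&(H<25)&(S>120)&ok&(Z>108)&(Z<120)&(X>300)&(X<800)&(abs(Y)<150)
    q=P[br];
    if len(q): (c,rad)=cv2.minEnclosingCircle(q[:,:2].astype(np.float32));print(n,'ring',len(q),q.mean(0),c,rad,np.percentile(q[:,2],[5,50,95]))
    bl=(H>100)&(H<125)&(S>120)&ok&(Z<40)&(Z>15)&(X>200)&(Y>150)
    q=P[bl];print(n,'tray',len(q),q.mean(0),cv2.minAreaRect(q[:,:2].astype(np.float32)),q[:,2].max())
    gr=(H>60)&(H<90)&(S>100)&ok&(Z>75)&(Z<97)&(X>300)&(X<800)&(abs(Y)<180)
    q=P[gr];print(n,'bridge',len(q),cv2.minAreaRect(q[:,:2].astype(np.float32)),np.median(q[:,2]))
    hd=(S<70)&(V>90)&ok&(Z>105)&(Z<122)&(X>300)&(X<800)&(abs(Y)<100)
    q=P[hd];print(n,'head',len(q),q.mean(0) if len(q) else 0, cv2.minAreaRect(q[:,:2].astype(np.float32)) if len(q)>4 else 0)
    rd=((H<6)|(H>174))&(S>150)&ok&(Z>100)&(Z<125)&(X>300)&(X<800)&(abs(Y)<100)
    q=P[rd];print(n,'red',len(q),q.mean(0) if len(q) else 0)
f=F['top'];a=cv2.resize(f['img'][210:275,335:430],None,fx=6,fy=6,interpolation=2)
f=F['side'];b=cv2.resize(f['img'][230:300,330:425],None,fx=6,fy=6,interpolation=2)
cv2.imwrite('pics/c0.png',cv2.resize(np.vstack([a,b]),None,fx=.7,fy=.7))
```

```text
top ring 255 [508.87579192 -25.96502723 113.5088668 ] (509.17950439453125, -25.296951293945312) 33.90154266357422 [110.03484985 113.60991284 116.45877172]
top tray 414 [478.64406358 349.46396909  23.62178162] ((468.4434814453125, 349.6732177734375), (150.58067321777344, 167.5772247314453), 73.75411987304688) 30.397858004241243
top bridge 946 ((508.55615234375, -25.10247039794922), (39.94231033325195, 217.6180419921875), 5.526911735534668) 86.06898660229444
top head 68 [511.198085   -23.43292549 115.37658329] ((508.5722961425781, -24.78281021118164), (40.88747024536133, 9.52804946899414), 12.417716026306152)
top red 7 [495.38352411 -28.57990558 117.77136564]
side ring 300 [509.00379479 -27.57979635 113.64505084] (510.2221374511719, -25.234294891357422) 34.893394470214844 [109.02749034 113.9584893  117.17324987]
side tray 506 [461.13176728 337.44494528  21.64656035] ((467.1847839355469, 351.1842041015625), (159.634521484375, 167.36209106445312), 73.72831726074219) 31.252283347914613
side bridge 0 ((0.0, 0.0), (0.0, 0.0), 0.0) nan
side head 100 [509.41681575 -25.93936051 114.66231665] ((512.1609497070312, -20.834651947021484), (48.172027587890625, 26.791513442993164), 44.45177459716797)
side red 3 [494.92091084 -27.71470389 118.30202528]
  return _methods._mean(a, axis=axis, dtype=dtype,
  ret = ret.dtype.type(ret / rcount)
```

View pics/c0.png

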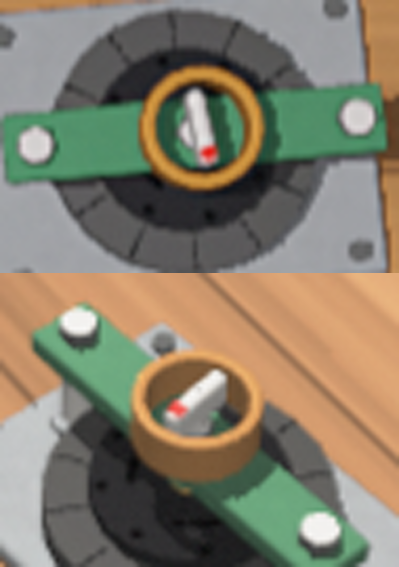

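The head lies at about 12.4° with its red dot on the near end, and the stand is yawed about 5.5°. That puts the screw roughly 3.26 rad short of its stop. First I'll turn the tool so the fingers close along the stand's x, then go above the ring.

>>> apply_moves --deltas '[{"claw": -1,"delta_pos": [0,0,0],"yaw": 0.179},{"claw": -1,"delta_pos": [0,0,0],"yaw": 0.179},{"claw": -1,"delta_pos": [0,0,0],"yaw": 0.179},{"claw": -1,"delta_pos": [0,0,0],"yaw": 0.179},{"claw": -1,"delta_pos": [0,0,0],"yaw": 0.179},{"claw": -1,"delta_pos": [0,0,0],"yaw": 0.179},{"claw": -1,"delta_pos": [0,0,0],"yaw": 0}]' --grip_force 40

```text
clock: 0.98
eef_pos: [245.5, 574.6, 404.3]
tcp_rot: [-3.141, 0.001, 1.665]
contact_force: [0.0, 0.2, 0.9]
opening: 0.999
grasp_force: 0.0
```

>>> apply_moves --deltas '[{"claw": -1,"delta_pos": [-5,1.7,0],"yaw": 0},{"claw": -1,"delta_pos": [-5,1.7,0],"yaw": 0},{"claw": -1,"delta_pos": [-5,1.7,0],"yaw": 0},{"claw": -1,"delta_pos": [-5,1.7,0],"yaw": 0},{"claw": -1,"delta_pos": [-5,1.7,0],"yaw": 0},{"claw": -1,"delta_pos": [-5,1.7,0],"yaw": 0},{"claw": -1,"delta_pos": [-5,1.7,0],"yaw": 0},{"claw": -1,"delta_pos": [-5,1.7,0],"yaw": 0}]'

```text
clock: 1.98
eef_pos: [418.5, 187.5, 404.8]
tcp_rot: [3.141, -0.0, 1.669]
contact_force: [1.2, 0.2, -0.6]
opening: 1.001
grasp_force: 0.0
```

>>> apply_moves --deltas '[{"claw": -1,"delta_pos": [-5,1.7,0],"yaw": 0},{"claw": -1,"delta_pos": [-5,1.7,0],"yaw": 0},{"claw": -1,"delta_pos": [-5,1.7,0],"yaw": 0},{"claw": -1,"delta_pos": [-4,1.5,0],"yaw": 0},{"claw": -1,"delta_pos": [-3,0.3,0],"yaw": 0},{"claw": -1,"delta_pos": [0,0,0],"yaw": 0},{"claw": -1,"delta_pos": [0,0,0],"yaw": 0}]'

```text
clock: 2.85
eef_pos: [507.0, -23.2, 404.5]
tcp_rot: [-3.141, -0.0, 1.666]
contact_force: [0.7, -0.4, 0.2]
opening: 1.003
grasp_force: 0.0
```

>>> apply_moves --deltas '[{"claw": -1,"delta_pos": [-0.2,0.2,3],"yaw": 0},{"claw": -1,"delta_pos": [0,0,4],"yaw": 0},{"claw": -1,"delta_pos": [0,0,3.5],"yaw": 0},{"claw": -1,"delta_pos": [0,0,0],"yaw": 0},{"claw": -1,"delta_pos": [0,0,0],"yaw": 0}]'

```text
clock: 3.48
eef_pos: [509.9, -24.7, 300.8]
tcp_rot: [3.141, 0.0, 1.665]
contact_force: [0.5, -0.7, -0.4]
opening: 0.999
grasp_force: 0.0
```

Run:
```python
from h import *
f=r.grab_frame('side');a=cv2.resize(f['img'][170:310,300:450],None,fx=4,fy=4,interpolation=2);cv2.imwrite('pics/s1.png',a)
```

```text
(no output)
```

View pics/s1.png

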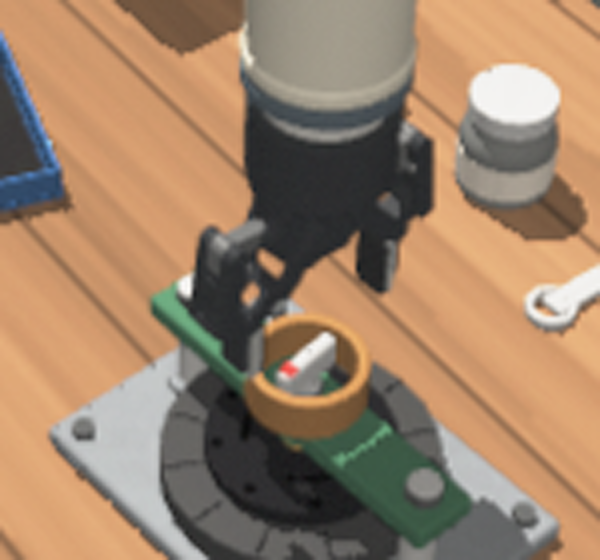

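The fingers straddle the ring (around (305,375) in the crop), one in front and one behind along x, so I'll go down and grip.

>>> apply_moves --deltas '[{"claw": -1,"delta_pos": [0,0,1.5],"yaw": 0},{"claw": -1,"delta_pos": [0,0,1.5],"yaw": 0},{"claw": -1,"delta_pos": [0,0,1.5],"yaw": 0},{"claw": -1,"delta_pos": [0,0,0],"yaw": 0}]'

```text
clock: 4.03
eef_pos: [508.8, -25.4, 253.0]
tcp_rot: [-3.139, -0.0, 1.664]
contact_force: [0.6, -0.2, 1.0]
opening: 0.997
grasp_force: 0.0
```

>>> apply_moves --deltas '[{"claw": -0.55,"delta_pos": [0,0,0],"yaw": 0},{"claw": -0.4,"delta_pos": [0,0,0],"yaw": 0},{"claw": 0,"delta_pos": [0,0,0],"yaw": 0},{"claw": 0,"delta_pos": [0,0,0],"yaw": 0},{"claw": 0,"delta_pos": [0,0,0],"yaw": 0}]' --grip_force 45

```text
clock: 4.65
eef_pos: [509.7, -25.4, 255.3]
tcp_rot: [3.141, 0.0, 1.664]
contact_force: [-2.0, 0.5, 6.5]
opening: 0.788
grasp_force: 50.9
```

>>> apply_moves --deltas '[{"claw": 0,"delta_pos": [0,0,-0.5],"yaw": 0},{"claw": 0,"delta_pos": [0,0,-1],"yaw": 0},{"claw": 0,"delta_pos": [0,0,-1.5],"yaw": 0},{"claw": 0,"delta_pos": [0,0,-2],"yaw": 0},{"claw": 0,"delta_pos": [0,0,-2],"yaw": 0},{"claw": 0,"delta_pos": [0,0,-1],"yaw": 0},{"claw": 0,"delta_pos": [0,0,0],"yaw": 0}]'

```text
clock: 5.52
eef_pos: [509.6, -25.4, 335.6]
tcp_rot: [3.14, 0.0, 1.664]
contact_force: [0.4, 0.3, -3.4]
opening: 0.789
grasp_force: 51.5
```

Run:
```python
from h import *
f=r.grab_frame('side');cv2.imwrite('pics/s2.png',cv2.resize(f['img'][120:320,280:450],None,fx=3,fy=3,interpolation=2))
s=r.sense();print(s['eef_pos'],s['contact_force'])
p=s['eef_pos'];t=np.array([467.8,350.4]);d=t-p[:2];a=s['tcp_rot'][2]
print('x_t',d@[np.cos(a),np.sin(a)],'y_t',d@[np.sin(a),-np.cos(a)])
```

```text
[509.33918748 -25.32891573 334.82630439] [ 0.37333722  0.44271782 -3.46875202]
x_t 377.96313798139204 y_t -6.448917461003947
```

View pics/s2.png

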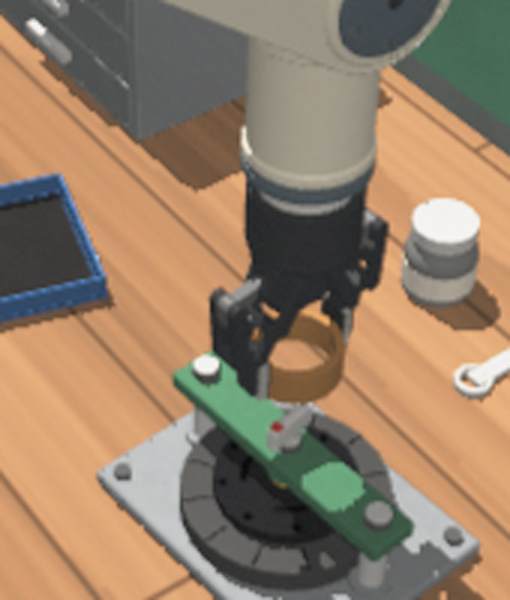

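The ring is held level and clear of the screw (crop (300,365)). Next I carry it over the tray and lower it.

>>> apply_moves --deltas '[{"claw": 0,"delta_pos": [2,0,0],"yaw": 0},{"claw": 0,"delta_pos": [4.5,0,0],"yaw": 0},{"claw": 0,"delta_pos": [6,-0.2,0],"yaw": 0},{"claw": 0,"delta_pos": [6,-0.2,0],"yaw": 0},{"claw": 0,"delta_pos": [6,-0.2,0],"yaw": 0},{"claw": 0,"delta_pos": [6,0,0],"yaw": 0},{"claw": 0,"delta_pos": [4.5,0,0],"yaw": 0},{"claw": 0,"delta_pos": [2.8,0,0],"yaw": 0}]'

```text
clock: 6.58
eef_pos: [467.6, 352.5, 333.5]
tcp_rot: [-3.14, 0.001, 1.666]
contact_force: [0.6, -0.1, -2.9]
opening: 0.785
grasp_force: 51.4
```

>>> apply_moves --deltas '[{"claw": 0,"delta_pos": [0,0,1.5],"yaw": 0},{"claw": 0,"delta_pos": [0,0,3],"yaw": 0},{"claw": 0,"delta_pos": [0,0,3.5],"yaw": 0},{"claw": 0,"delta_pos": [0,0,3],"yaw": 0},{"claw": 0,"delta_pos": [0,0,2],"yaw": 0},{"claw": 0,"delta_pos": [0,0,1.5],"yaw": 0},{"claw": 0,"delta_pos": [0,0,0],"yaw": 0},{"claw": 0,"delta_pos": [0,0,0],"yaw": 0}]'

```text
clock: 7.58
eef_pos: [468.6, 350.4, 190.1]
tcp_rot: [3.141, -0.0, 1.664]
contact_force: [-0.7, 0.3, -3.0]
opening: 0.78
grasp_force: 51.7
```

>>> apply_moves --deltas '[{"claw": 0,"delta_pos": [0,0,0.7],"yaw": 0},{"claw": 0,"delta_pos": [0,0,0.4],"yaw": 0},{"claw": 0,"delta_pos": [0,0,0.2],"yaw": 0},{"claw": 0,"delta_pos": [0,0,0.1],"yaw": 0},{"claw": 0,"delta_pos": [0,0,0],"yaw": 0},{"claw": 0,"delta_pos": [0,0,0],"yaw": 0}]'

```text
clock: 8.32
eef_pos: [468.4, 350.5, 175.8]
tcp_rot: [3.141, -0.0, 1.664]
contact_force: [-0.2, 1.0, -3.9]
opening: 0.78
grasp_force: 51.8
```

>>> apply_moves --deltas '[{"claw": 0,"delta_pos": [0,0,0.1],"yaw": 0},{"claw": 0,"delta_pos": [0,0,0],"yaw": 0}]'

```text
clock: 8.57
eef_pos: [468.3, 350.5, 174.7]
tcp_rot: [-3.142, 0.0, 1.664]
contact_force: [-0.5, 0.4, -2.6]
opening: 0.789
grasp_force: 51.8
```

>>> apply_moves --deltas '[{"claw": 0,"delta_pos": [0,0,0.1],"yaw": 0},{"claw": 0,"delta_pos": [0,0,0],"yaw": 0}]'

```text
clock: 8.82
eef_pos: [468.3, 350.4, 173.6]
tcp_rot: [-3.141, 0.0, 1.664]
contact_force: [-0.2, -0.3, -3.2]
opening: 0.784
grasp_force: 51.8
```

>>> apply_moves --deltas '[{"claw": 0,"delta_pos": [0,0,0.1],"yaw": 0},{"claw": 0,"delta_pos": [0,0,0],"yaw": 0}]'

```text
clock: 9.07
eef_pos: [468.4, 350.5, 173.3]
tcp_rot: [3.142, -0.0, 1.664]
contact_force: [-2.6, -1.0, 5.5]
opening: 0.784
grasp_force: 52.6
```

>>> apply_moves --deltas '[{"claw": 0,"delta_pos": [0,0,0.05],"yaw": 0},{"claw": 0,"delta_pos": [0,0,0],"yaw": 0}]'

```text
clock: 9.32
eef_pos: [468.4, 350.5, 173.3]
tcp_rot: [3.142, -0.0, 1.664]
contact_force: [-4.5, -2.8, 10.4]
opening: 0.788
grasp_force: 53.1
```

The floor contact shows in the force. Release slowly and back out.

>>> apply_moves --deltas '[{"claw": 0,"delta_pos": [0,0,-0.05],"yaw": 0},{"claw": -0.6,"delta_pos": [0,0,0],"yaw": 0},{"claw": -0.8,"delta_pos": [0,0,0],"yaw": 0},{"claw": -1,"delta_pos": [0,0,0],"yaw": 0},{"claw": -1,"delta_pos": [0,0,0],"yaw": 0},{"claw": -1,"delta_pos": [0,0,0],"yaw": 0}]' --grip_force 20

```text
clock: 10.07
eef_pos: [468.4, 350.5, 172.6]
tcp_rot: [3.142, 0.0, 1.664]
contact_force: [0.1, -0.2, -0.3]
opening: 0.997
grasp_force: 0.0
```

>>> apply_moves --deltas '[{"claw": -1,"delta_pos": [0,0,-1],"yaw": 0},{"claw": -1,"delta_pos": [0,0,-2],"yaw": 0},{"claw": -1,"delta_pos": [0,0,-4],"yaw": 0},{"claw": -1,"delta_pos": [0,0,-5],"yaw": 0},{"claw": -1,"delta_pos": [0,0,-5],"yaw": 0},{"claw": -1,"delta_pos": [0,0,-3],"yaw": 0},{"claw": -1,"delta_pos": [0,0,0],"yaw": 0}]'

```text
clock: 10.95
eef_pos: [468.9, 350.8, 377.0]
tcp_rot: [3.136, -0.003, 1.664]
contact_force: [-0.4, 0.7, -0.7]
opening: 0.998
grasp_force: 0.0
```

Run:
```python
from h import *
for n in('top','side'):
    f=r.grab_frame(n); np.savez(n+'1.npz',**f)
    hsv=cv2.cvtColor(f['img'],cv2.COLOR_BGR2HSV);P=cloud(f)
    X,Y,Z=P[...,0],P[...,1],P[...,2]; ok=f['z_map']>0
    H,S,V=[hsv[...,i].astype(int) for i in range(3)]
    br=(H>8)&(H<25)&(S>120)&ok&(Z>20)&(Z<45)&(X>390)&(X<545)&(Y>285)&(Y<420)
    q=P[br]; print(n,'ring',len(q), *( (q.mean(0),cv2.minEnclosingCircle(q[:,:2].astype(np.float32)),np.percentile(q[:,2],[5,50,95])) if len(q) else ()))
    hd=(((S<70)&(V>80))|(((H<8)|(H>172))&(S>120)))&ok&(Z>108)&(Z<124)&(np.hypot(X-509,Y+25)<27)
    q=P[hd];print(n,'head',len(q),q.mean(0), cv2.minAreaRect(q[:,:2].astype(np.float32)))
    gr=(H>60)&(H<90)&(S>100)&ok&(Z>82)&(Z<90)&(X>300)&(X<800)&(abs(Y)<180)
    q=P[gr]
    if len(q)>5:print('bridge',cv2.minAreaRect(q[:,:2].astype(np.float32)))
    if n=='top': a=cv2.resize(f['img'][200:310,180:430],None,fx=3,fy=3,interpolation=2);cv2.imwrite('pics/t3.png',a)
```

```text
top ring 147 [474.39120115 336.33897077  31.39778729] ((467.0307922363281, 349.0270080566406), 33.845855712890625) [23.69628609 31.65374291 36.15647537]
top head 75 [509.3112825  -24.04635165 115.96717997] ((508.4790954589844, -24.789825439453125), (40.7854118347168, 9.943974494934082), 12.713712692260742)
bridge ((508.30963134765625, -24.96039581298828), (39.78134536743164, 217.50494384765625), 5.506077766418457)
side ring 271 [466.34466294 348.62580178  29.33185583] ((467.30133056640625, 349.43896484375), 35.06990432739258) [20.91283751 30.40415477 36.20305011]
side head 98 [508.13249546 -26.11698101 115.50437358] ((508.6151428222656, -25.076473236083984), (40.27729797363281, 13.611062049865723), 9.057767868041992)
```

View pics/t3.png

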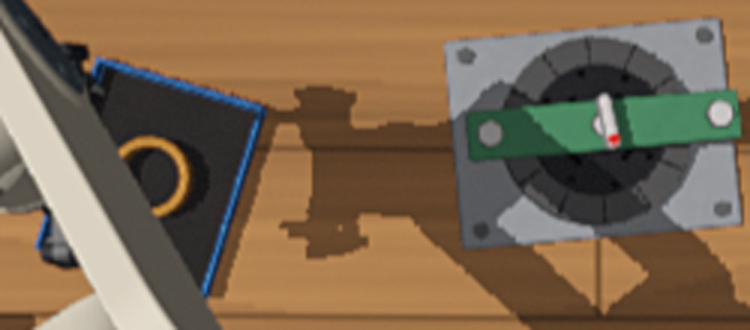

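The ring lies flat in the blue tray (crop (155,178)). The head is free at crop (608,120), still at 12.6°. Go back and turn the tool so the fingers close across the head's flats, with room to run clockwise.

>>> apply_moves --deltas '[{"claw": -1,"delta_pos": [-3,0,0],"yaw": 0},{"claw": -1,"delta_pos": [-5.5,0,0],"yaw": 0},{"claw": -1,"delta_pos": [-5.5,0.2,0],"yaw": 0},{"claw": -1,"delta_pos": [-5.5,0.2,0],"yaw": 0},{"claw": -1,"delta_pos": [-5.5,0,0],"yaw": 0},{"claw": -1,"delta_pos": [-5.5,0,0],"yaw": 0},{"claw": -1,"delta_pos": [-4.5,0,0],"yaw": 0},{"claw": -1,"delta_pos": [-2.8,0,0],"yaw": 0}]'

```text
clock: 12.05
eef_pos: [506.8, -27.5, 371.5]
tcp_rot: [-3.139, -0.0, 1.662]
contact_force: [-0.1, 0.1, -0.2]
opening: 0.999
grasp_force: 0.0
```

>>> apply_moves --deltas '[{"claw": -1,"delta_pos": [0,0,0],"yaw": -0.17},{"claw": -1,"delta_pos": [0,0,0],"yaw": -0.17},{"claw": -1,"delta_pos": [0,0,0],"yaw": -0.17},{"claw": -1,"delta_pos": [0,0,0],"yaw": -0.17},{"claw": -1,"delta_pos": [0,0,0],"yaw": -0.17},{"claw": -1,"delta_pos": [0,0,0],"yaw": -0.17},{"claw": -1,"delta_pos": [0,0,0],"yaw": -0.17},{"claw": -1,"delta_pos": [0,0,0],"yaw": -0.17}]'

```text
clock: 13.05
eef_pos: [506.8, -25.5, 371.3]
tcp_rot: [-3.141, -0.003, 3.029]
contact_force: [0.5, -0.9, -0.1]
opening: 1.002
grasp_force: 0.0
```

>>> apply_moves --deltas '[{"claw": -1,"delta_pos": [0,0,0],"yaw": -0.17},{"claw": -1,"delta_pos": [0,0,0],"yaw": -0.17},{"claw": -1,"delta_pos": [0,0,0],"yaw": 0},{"claw": -1,"delta_pos": [0,0,0],"yaw": 0}]'

```text
clock: 13.55
eef_pos: [507.2, -25.5, 372.1]
tcp_rot: [3.141, -0.001, -2.923]
contact_force: [-0.0, -0.2, -0.5]
opening: 1.003
grasp_force: 0.0
```

Run:
```python
from h import *
s=r.sense();print(s['eef_pos'],s['tcp_rot'],s['qpos'])
p=s['eef_pos'];t=np.array([508.7,-25.]);d=t-p[:2];a=s['tcp_rot'][2]
print('x_t',d@[np.cos(a),np.sin(a)],'y_t',d@[np.sin(a),-np.cos(a)],'y ang',np.degrees(a)-90)
```

```text
[507.19040126 -25.53808789 372.05441363] [ 3.14125148e+00 -1.24269545e-03 -2.92312762e+00] [-5.32616898e-02  2.08180215e-01  1.91323725e+00 -5.71840767e-06
  1.02146386e+00 -1.84251985e+00]
x_t -1.5903380421509625 y_t 0.19812078343442835 y ang -257.4828756709194
```

>>> apply_moves --deltas '[{"claw": -1,"delta_pos": [-0.15,0,2],"yaw": 0},{"claw": -1,"delta_pos": [0,0,3],"yaw": 0},{"claw": -1,"delta_pos": [0,0,3],"yaw": 0},{"claw": -1,"delta_pos": [0,0,1.5],"yaw": 0},{"claw": -1,"delta_pos": [0,0,0.9],"yaw": 0},{"claw": -1,"delta_pos": [0,0,0],"yaw": 0},{"claw": -1,"delta_pos": [0,0,0],"yaw": 0}]'

```text
clock: 14.42
eef_pos: [509.3, -25.2, 269.4]
tcp_rot: [-3.141, 0.001, -2.92]
contact_force: [0.2, -0.5, 1.2]
opening: 1.003
grasp_force: 0.0
```

>>> apply_moves --deltas '[{"claw": 0,"delta_pos": [0,0,0],"yaw": 0},{"claw": 0.3,"delta_pos": [0,0,0],"yaw": 0},{"claw": 0.5,"delta_pos": [0,0,0],"yaw": 0},{"claw": 0.7,"delta_pos": [0,0,0],"yaw": 0},{"claw": 1,"delta_pos": [0,0,0],"yaw": 0},{"claw": 1,"delta_pos": [0,0,0],"yaw": 0},{"claw": 1,"delta_pos": [0,0,0],"yaw": 0}]' --grip_force 50

```text
clock: 15.3
eef_pos: [508.8, -24.7, 268.9]
tcp_rot: [3.141, -0.0, -2.92]
contact_force: [-2.0, 4.3, 4.2]
opening: 0.102
grasp_force: 50.8
```

Run:
```python
from h import *
s=r.sense();print(s)
f=r.grab_frame('side');cv2.imwrite('pics/s4.png',cv2.resize(f['img'][180:320,310:450],None,fx=4,fy=4,interpolation=2))
```

```text
{'clock': 15.3, 'qpos': array([-5.18365729e-02,  3.56058465e-01,  1.99167356e+00,  1.37370414e-03,
        7.94274693e-01, -1.84535693e+00]), 'qvel': array([-2.99130268e-04,  5.39498935e-04,  1.67596059e-04,  1.99795691e-05,
       -8.10889986e-04, -1.20339060e-03]), 'joint_efforts': array([-2.46793561e+00, -4.93649805e+01, -2.48844570e+01, -1.16065923e+00,
       -6.65287692e-01, -3.97486577e-02]), 'eef_pos': array([508.8157807 , -24.73077108, 268.90086187]), 'tcp_rot': array([ 3.14053741e+00, -1.33433644e-04, -2.91983145e+00]), 'contact_force': array([-2.00234477,  4.31186572,  4.16846161]), 'wrist_torque': array([ 0.79662807,  0.30591568, -0.05431811]), 'grasp_force': 50.80137848854065, 'opening': 0.10246027864713976}
```

View pics/s4.png

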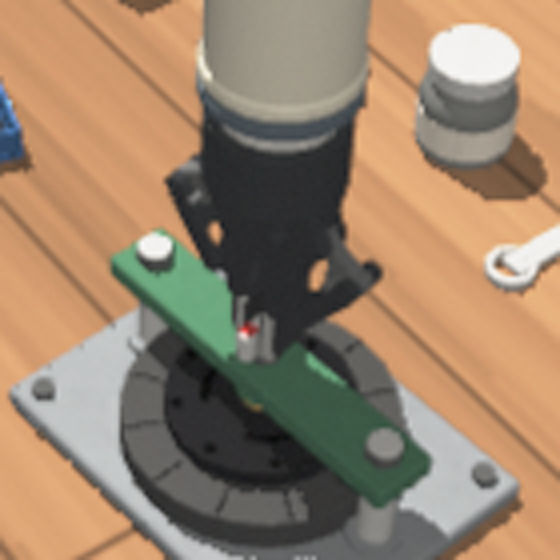

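The head is gripped across its flats; the red dot is at crop (247,330). Run it down clockwise, following the thread, and watch the torque.

>>> apply_moves --deltas '[{"claw": 1,"delta_pos": [0,0,0.004],"yaw": 0.15},{"claw": 1,"delta_pos": [0,0,0.004],"yaw": 0.15},{"claw": 1,"delta_pos": [0,0,0.004],"yaw": 0.15},{"claw": 1,"delta_pos": [0,0,0.004],"yaw": 0.15},{"claw": 1,"delta_pos": [0,0,0.004],"yaw": 0.15},{"claw": 1,"delta_pos": [0,0,0.004],"yaw": 0.15},{"claw": 1,"delta_pos": [0,0,0.004],"yaw": 0.15},{"claw": 1,"delta_pos": [0,0,0.004],"yaw": 0.15}]'

```text
clock: 16.35
eef_pos: [509.1, -23.7, 268.6]
tcp_rot: [3.139, -0.002, 2.158]
contact_force: [1.4, 15.7, 2.1]
opening: 0.105
grasp_force: 50.5
```

```bash
cat > t.py <<'E'
from h import *
s=r.sense();print(s['clock'],s['eef_pos'].round(2),s['tcp_rot'].round(4),s['contact_force'].round(1),'T',s['wrist_torque'].round(3),'q6',s['qpos'][5].round(4),s['joint_efforts'][5].round(3),s['opening'].round(4),s['grasp_force'].round(1))
E
python3 t.py
```

```text
Traceback (most recent call last):
  File "t.py", line 2, in <module>
    s=r.sense();print(s['clock'],s['eef_pos'].round(2),s['tcp_rot'].round(4),s['contact_force'].round(1),'T',s['wrist_torque'].round(3),'q6',s['qpos'][5].round(4),s['joint_efforts'][5].round(3),s['opening'].round(4),s['grasp_force'].round(1))
                                                                                                                                                                                                  ^^^^^^^^^^^^^^^^^^
AttributeError: 'float' object has no attribute 'round'
```

```bash
sed -i "s/,s\['opening'\].*/,s['opening'],s['grasp_force'])/" t.py; python3 t.py
```

```text
16.35 [509.14 -23.67 268.59] [ 3.1393e+00 -2.3000e-03  2.1577e+00] [ 1.4 15.7  2.1] T [ 2.608 -0.097  0.135] q6 -0.6406 -1.864 0.10482461344893343 50.45032203197479
```

>>> apply_moves --deltas '[{"claw": 1,"delta_pos": [0.12,0.08,0],"yaw": 0},{"claw": 1,"delta_pos": [0,0,0],"yaw": 0},{"claw": 1,"delta_pos": [0,0,0],"yaw": 0}]'

```text
clock: 16.73
eef_pos: [509.2, -23.2, 268.6]
tcp_rot: [3.14, -0.001, 2.164]
contact_force: [1.1, 7.8, 2.3]
opening: 0.107
grasp_force: 50.5
```

```bash
python3 t.py
```

```text
16.725 [509.16 -23.16 268.6 ] [ 3.1403e+00 -7.0000e-04  2.1635e+00] [1.1 7.8 2.3] T [ 1.285 -0.019 -0.057] q6 -0.6429 -0.063 0.107151621923931 50.51165163516998
```

>>> apply_moves --deltas '[{"claw": 1,"delta_pos": [0.1,0.06,0.004],"yaw": 0.15},{"claw": 1,"delta_pos": [0,0,0.004],"yaw": 0.15},{"claw": 1,"delta_pos": [0,0,0.004],"yaw": 0.15},{"claw": 1,"delta_pos": [0,0,0.004],"yaw": 0.15},{"claw": 1,"delta_pos": [0,0,0.004],"yaw": 0.15},{"claw": 1,"delta_pos": [0,0,0.004],"yaw": 0.15},{"claw": 1,"delta_pos": [0,0,0.004],"yaw": 0.15},{"claw": 1,"delta_pos": [0,0,0.004],"yaw": 0.15}]'

```text
clock: 17.73
eef_pos: [510.2, -22.7, 268.4]
tcp_rot: [3.138, -0.002, 0.959]
contact_force: [6.2, 1.9, -4.1]
opening: 0.103
grasp_force: 49.5
```

```bash
python3 t.py
```

```text
17.725 [510.22 -22.67 268.36] [ 3.1382e+00 -2.2000e-03  9.5940e-01] [ 6.2  1.9 -4.1] T [ 0.192 -1.031  0.11 ] q6 0.5641 -1.87 0.10257014377077707 49.49995994567871
```

>>> apply_moves --deltas '[{"claw": 1,"delta_pos": [0,0,0.004],"yaw": 0.15},{"claw": 1,"delta_pos": [0,0,0.004],"yaw": 0.15},{"claw": 1,"delta_pos": [0,0,0.003],"yaw": 0.1},{"claw": 1,"delta_pos": [0,0,0.003],"yaw": 0.1},{"claw": 1,"delta_pos": [0,0,0],"yaw": 0}]'

```text
clock: 18.35
eef_pos: [510.6, -23.0, 268.2]
tcp_rot: [3.139, -0.004, 0.463]
contact_force: [7.6, -1.7, -5.8]
opening: 0.103
grasp_force: 49.3
```

```bash
python3 t.py
```

```text
18.35 [510.56 -23.04 268.25] [ 3.1386 -0.0041  0.4628] [ 7.6 -1.7 -5.8] T [-0.267 -1.284 -0.013] q6 1.0607 0.569 0.10324725494318775 49.28427994251251
```

>>> apply_moves --deltas '[{"claw": 1,"delta_pos": [0.06,0.03,0.03],"yaw": 0.06},{"claw": 1,"delta_pos": [0,0,0.002],"yaw": 0.06},{"claw": 1,"delta_pos": [0,0,0.002],"yaw": 0.06},{"claw": 1,"delta_pos": [0,0,0],"yaw": 0}]'

```text
clock: 18.85
eef_pos: [510.9, -23.2, 268.1]
tcp_rot: [3.139, -0.004, 0.284]
contact_force: [5.9, -3.3, -0.2]
opening: 0.108
grasp_force: 50.0
```

```bash
python3 t.py
```

```text
18.85 [510.91 -23.19 268.13] [ 3.1392 -0.0037  0.2837] [ 5.9 -3.3 -0.2] T [-0.507 -0.806 -0.06 ] q6 1.2402 0.308 0.10810608432458983 50.047513246536255
```

>>> apply_moves --deltas '[{"claw": 1,"delta_pos": [0,0,0.002],"yaw": 0.05},{"claw": 1,"delta_pos": [0,0,0.001],"yaw": 0.05},{"claw": 1,"delta_pos": [0,0,0],"yaw": 0}]'

```text
clock: 19.23
eef_pos: [510.9, -23.3, 268.1]
tcp_rot: [3.139, -0.004, 0.184]
contact_force: [5.2, -4.4, -0.9]
opening: 0.102
grasp_force: 50.0
```

```bash
python3 t.py
```

```text
19.225 [510.93 -23.31 268.08] [ 3.1394 -0.0039  0.1838] [ 5.2 -4.4 -0.9] T [-0.642 -0.841 -0.08 ] q6 1.3401 0.263 0.1021801956866321 50.02322316169739
```

>>> apply_moves --deltas '[{"claw": 1,"delta_pos": [0,0,0.001],"yaw": 0.04},{"claw": 1,"delta_pos": [0,0,0],"yaw": 0}]'

```text
clock: 19.48
eef_pos: [510.9, -23.3, 268.1]
tcp_rot: [3.14, -0.004, 0.144]
contact_force: [4.6, -5.4, -0.5]
opening: 0.102
grasp_force: 50.0
```

```bash
python3 t.py
```

```text
19.475 [510.94 -23.33 268.11] [ 3.1395 -0.0041  0.144 ] [ 4.6 -5.4 -0.5] T [-0.686 -0.853 -0.062] q6 1.3799 0.221 0.10199670211172138 50.009416937828064
```

>>> apply_moves --deltas '[{"claw": 1,"delta_pos": [0,0,0.001],"yaw": 0.03},{"claw": 1,"delta_pos": [0,0,0],"yaw": 0}]'

```text
clock: 19.73
eef_pos: [510.9, -23.4, 268.1]
tcp_rot: [3.14, -0.004, 0.114]
contact_force: [6.1, -5.1, -0.7]
opening: 0.105
grasp_force: 50.0
```

```bash
python3 t.py
```

```text
19.725 [510.93 -23.36 268.1 ] [ 3.1395 -0.0041  0.1143] [ 6.1 -5.1 -0.7] T [-0.746 -0.907 -0.007] q6 1.4097 0.181 0.10538756351772426 50.005892515182495
```

>>> apply_moves --deltas '[{"claw": 1,"delta_pos": [0,0,0],"yaw": 0.03},{"claw": 1,"delta_pos": [0,0,0],"yaw": 0}]'

```text
clock: 19.98
eef_pos: [510.9, -23.4, 268.1]
tcp_rot: [3.139, -0.004, 0.085]
contact_force: [5.0, -5.6, -1.3]
opening: 0.102
grasp_force: 50.1
```

```bash
python3 t.py
```

```text
19.975 [510.94 -23.38 268.06] [ 3.1395 -0.0041  0.0848] [ 5.  -5.6 -1.3] T [-0.72  -0.86   0.253] q6 1.4394 0.454 0.10249359771298136 50.05374312400818
```

>>> apply_moves --deltas '[{"claw": 1,"delta_pos": [0,0,0],"yaw": 0.03},{"claw": 1,"delta_pos": [0,0,0],"yaw": 0}]'

```text
clock: 20.23
eef_pos: [511.0, -23.3, 268.1]
tcp_rot: [3.139, -0.004, 0.056]
contact_force: [6.0, -5.0, -0.5]
opening: 0.105
grasp_force: 53.0
```

```bash
python3 t.py
```

```text
20.225 [510.98 -23.35 268.07] [ 3.1393 -0.0042  0.0561] [ 6.  -5.  -0.5] T [-0.701 -0.926  0.835] q6 1.4686 1.03 0.10535897026448789 52.99684703350067
```

The torque climbs to 0.84 N m from yaw ≈ 0.092, which matches the seat expected at 0.096. So the screw is seated. Back off a quarter turn to a tool yaw of about 1.665.

>>> apply_moves --deltas '[{"claw": 1,"delta_pos": [0.04,0.03,-0.004],"yaw": -0.15},{"claw": 1,"delta_pos": [0,0,-0.004],"yaw": -0.15},{"claw": 1,"delta_pos": [0,0,-0.004],"yaw": -0.15},{"claw": 1,"delta_pos": [0,0,-0.004],"yaw": -0.15},{"claw": 1,"delta_pos": [0,0,-0.004],"yaw": -0.15},{"claw": 1,"delta_pos": [0,0,-0.004],"yaw": -0.15},{"claw": 1,"delta_pos": [0,0,-0.004],"yaw": -0.15},{"claw": 1,"delta_pos": [0,0,-0.004],"yaw": -0.15}]'

```text
clock: 21.22
eef_pos: [510.4, -22.7, 268.3]
tcp_rot: [3.141, -0.001, 1.259]
contact_force: [0.6, 4.6, 5.3]
opening: 0.11
grasp_force: 50.9
```

>>> apply_moves --deltas '[{"claw": 1,"delta_pos": [0,0,-0.004],"yaw": -0.15},{"claw": 1,"delta_pos": [0,0,-0.004],"yaw": -0.15},{"claw": 1,"delta_pos": [0,0,-0.003],"yaw": -0.1},{"claw": 1,"delta_pos": [0,0,0],"yaw": 0},{"claw": 1,"delta_pos": [0,0,0],"yaw": 0}]'

```text
clock: 21.85
eef_pos: [510.0, -22.6, 268.4]
tcp_rot: [3.141, -0.001, 1.654]
contact_force: [-2.4, 3.9, 7.8]
opening: 0.103
grasp_force: 51.2
```

```bash
python3 t.py
```

```text
21.85 [510.   -22.64 268.37] [ 3.1414e+00 -6.0000e-04  1.6540e+00] [-2.4  3.9  7.8] T [0.732 0.304 0.117] q6 -0.1313 0.054 0.10349771239712728 51.17775499820709
```

>>> apply_moves --deltas '[{"claw": 1,"delta_pos": [0.03,-0.02,-0.04],"yaw": -0.012},{"claw": 1,"delta_pos": [0,0,0],"yaw": 0},{"claw": 1,"delta_pos": [0,0,0],"yaw": 0},{"claw": 1,"delta_pos": [0,0,0],"yaw": 0}]'

```text
clock: 22.35
eef_pos: [509.9, -22.6, 268.4]
tcp_rot: [3.141, -0.0, 1.666]
contact_force: [0.6, 3.6, 2.7]
opening: 0.106
grasp_force: 50.6
```

```bash
python3 t.py
python3 - <<'E'
from h import *
f=r.grab_frame('side');cv2.imwrite('pics/s5.png',cv2.resize(f['img'][150:320,220:450],None,fx=3.4,fy=3.4,interpolation=2))
E
```

```text
22.35 [509.87 -22.56 268.43] [ 3.1412e+00 -1.0000e-04  1.6657e+00] [0.6 3.6 2.7] T [ 0.646 -0.11   0.015] q6 -0.1422 -0.013 0.10618332250067183 50.56237757205963
```

View pics/s5.png

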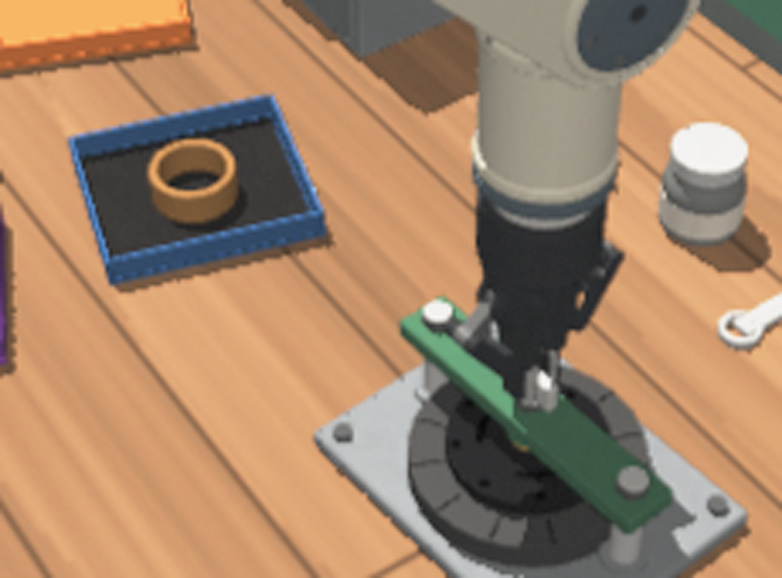

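The ring lies flat in the blue tray (crop (193,180)). The head lies along the bridge between the pads at (540,390), a quarter turn off the seat and still gripped.

```bash
python3 -c "from rig import r;print(r.sign_off())"
```

```text
the job is handed in; nothing more can be done
None
```

The job is handed in: the ring lies flat in the blue wash tray, and the thumbscrew was run down until the torque showed it seated, then backed off a quarter turn (measured from the gripper's turn) and is still gripped there.

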